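# Zero the cassette length gauge and hold its arm at the set mark

## Task

Zero the length gauge by pressing the spring plunger on top of its housing right down to its stop while the arm is still fully in, and let it come up again. Then take the arm's grip block so that the lock button on its side is squeezed in, draw the sprung arm out until its pointer lines up with the rider on the scale, and finish with the gripper still holding it there with the button squeezed in, not letting go. Do not shift the rider or the other things on the bench.

Things in the scene. Friction and masses are not known exactly. Their poses are not given: they have to be found in the camera images.
- gauge: length gauge bolted to the bench: base plate 330 x 125 x 12 mm, housing block with the plunger at the rear (top at 110 mm), sleeve (32 mm wide, top at 93 mm) out of which the arm slides. Origin on the bench under the arm's centre line, 105 mm ahead of the plunger's axis. x: the way the arm extends; y: towards the lock button's side; z up. Scale strip flat on the -y side, top 20 mm above the bench
- plunger (a joint): the spring plunger on top of the housing, m: 0 up, 0.010 pressed down to its stop. It springs back when let go; 1.8 N starts it, 5.3 N reaches the stop
- plunger_top (a point): centre of the top face of the plunger's round head (36 mm wide, 10 mm thick); 140 mm above the bench when up
- gauge_arm (a joint): how far the telescoping arm is drawn out, m: 0 fully in (locked there), 0.100 at the far end. A spring pulls it back with 2 N at 0, growing to 5.6 N at 0.100; without the lock button in, it cannot leave 0
- grip_block: black grip block at the arm's front end: 32 mm along the arm, 26 across, 55 tall, from 50 to 105 mm above the bench; origin on its middle line 75 mm above the bench; axes as the gauge's. Lock button on its +y side; on its -y side, low down (26 to 30 mm above the bench), a thin steel pointer sticks out
- grip (a point): point inside the grip block on its centre line, 83 mm above the bench: centre of a grasp from above, fingers closing along the gauge's y, one on the button, the other on the plain side
- lock_button (a joint): the lock button, m: 0 out, 0.006 fully in; the arm is free once it is in by more than 0.003. Pushed along the gauge's -y; 2.8 N starts it, 7 N brings it fully in, so a grip of 15 to 30 N across block and button keeps it in
- button_face (a point): centre of the lock button's outer face (20 mm along the arm, 32 mm tall, spanning 64 to 96 mm above the bench); it stands 7 mm proud of the block when out, so block and button together are 33 mm wide
- pointer_tip (a point): tip of the arm's pointer, 26 mm above the bench, 42 mm to the -y side of the arm's centre line; moves with the arm along the gauge's x
- rider_mark (a point): top of the rider's thin upright blade at its end nearest the pointer, 37 mm above the bench. The rider is a dark steel saddle (8 x 26 mm, blade 3 mm thick), the only one on the scale strip; it slides stiffly. Pointer and rider line up at equal x in the gauge's frame; at the start the rider is 45 to 90 mm ahead of the pointer
- screw_clamp: bystander: small cast iron screw clamp lying flat, about 120 x 70 mm, 40 mm tall, holding two grey cassettes on edge; origin on the bench under the two cassettes
- insulator_jar: bystander: bottle-green glass jar, 72 mm wide, 100 mm tall; origin at the centre of its underside
- slide_holder: bystander: nickel slide holder, open box 90 x 34 x 30 mm with slides standing in it, 37 mm tall; origin at the centre of its underside
- crucible_lid: bystander: white ceramic crucible lid, 52 mm wide, 18 mm tall; origin at the centre of its underside
- cassette_lid: bystander: bright yellow cassette lid, 40 x 28 x 5 mm; origin at the centre of its underside
- cassette_stack: bystander: stack of three grey cassettes, 40 x 28 x 18 mm; origin at the centre of its underside
- forceps: bystander: steel forceps, 125 mm long, 8 mm tall; origin at the centre of its underside

How it is judged:
By the outcome, as a careful person would: the job done as asked, in the order asked, and still so for the second after the job is handed in, while the arm keeps its last pose, push and grip.
It also fails if it takes over 45 s, if anything falls off the work surface, if the arm or the gripper's body presses on something with over 40 N, if the wrist force passes 120 N, or if a joint passes its speed limit or range.

## Robot

A 6-joint arm with a two-finger parallel gripper is mounted at the origin on the work surface. World frame = base frame: x ahead of the robot, y to its left, z up, the work surface at z = 0. Lengths are in m, angles in rad, forces in N, time in s.
With the tool pointing down it reaches from about 0.35 to 0.775 m from the base axis. Payload 5.5 kg.
Tool frame: the origin (TCP) lies between the finger pads; the fingertips stand 11 mm ahead of it and the grasp point (between the pads) lies 8 mm behind it; x points along the fingers, y is the direction in which the jaws open and shut, and the axes are right-handed (so a half turn about x gives the same grasp; the last joint's range is limited). The gripper opens to 85 mm and grips with 20 to 120 N. Pads are 22 mm wide; open, the fingers measure 114 mm over their backs; the gripper's body (76 mm by 85 mm) begins 54 mm behind the grasp point. The pads swing forward as they close: fully open they stand 13 mm farther back than shut.
Start: joints at [-1.423, 0.313, 0.046, 1.304, 0, 1.431], TCP at [0.163, -0.551, 0.242] pointing down, gripper open.
Joint ranges: [-2.76, 2.76], [-0.86, 1.69], [-1.03, 1.26], [-2.2, 2.34], [-1.47, 1.5], [-3.14, 3.14]. Speed limits (rad/s): [2.57, 2.57, 3.14, 3.14, 3.14, 3.14].

## Interface

Orientations are given as a rotation vector (axis times angle).
In Python, from cell import * gives the robot as it stands. Calls block until the motion is done:
- goto(position, orientation): joint-space move of the TCP to a pose.
- line_to(position, rot=None, speed=0.15): straight line of the TCP; rot=None keeps the orientation; speed is the mean speed in m/s.
- move_joints(angles): joint-space move.
- ungrasp() and grab(): open the fingers fully, or close them until they stop; the grip force is fixed at half the most.
- hold(seconds).
- solve_ik(position, orientation): joint angles nearest the present ones, or None.
- get_obs(): the state.
- camera(name): name is "scene" or "top" or "wrist"; returns a dict with "pixels" (384x512x3 uint8, red, green, blue), "z_map" (384x512 float32, m along the optical axis (not along the pixel's ray), 0 where there is no reading), "fx", "fy", "cx", "cy" (pixels), "rvec" (rotation vector, rad) and "tvec" (3), from world to camera coordinates, as OpenCV has them; the wrist camera has in their place "T_tool_cam" (4x4, takes a point from camera to tool coordinates, whose origin is the TCP and whose axes are the tool frame's). Camera axes: x right, y down, z forward; pixel columns grow to the right and rows downward; lengths in m; the calibration is good to about 2 mm. A picture is of the moment at which its call begins: read the wrist's pose just before it.
A pose or a line that the arm cannot do raises Unreachable and nothing moves.
- finish_job(): hands the job in, once; it reports no verdict.
Trained networks look in the newest picture that a camera, given by its name, has taken for a name from the list of things; names that differ only in an ending like _2 or _b are one class to them, and where a whole thing is asked for, a point or a joint stands for the part that bears it (a point fixed in the world has none). Each returns a list of dicts, best first, with "score" (0 to 1); they miss things now and then, are a little off and sometimes report something else, mostly with a low value. They report only what shows in the picture. A call takes as long as a camera call.
- trace(query, camera): "pixels" (384x512 bool, what is visible of it) and "location" ([row, column] in pixels, amid what is visible of it).
The state is a dict: "time_s": time; "joints": joint angles; "joint_vel": joint speeds; "joint_torque": joint torques, N m; "tcp_pos": TCP position; "ee_rot": TCP orientation; "ft_force": force on the tool from outside, world axes, zero at the start; "torque": the same for the moment, N m; "grip_width": opening from 0.0 (shut) to 1.0 (fully open).
Only numpy, scipy, OpenCV 4.12 (cv2) and the standard library are available. Lean on these libraries where they do the work, as an engineer would, in place of code of your own. Each camera call takes 0.05 s, during which the arm holds its last target. There are 200 camera calls.

## Working session

There is one attempt and no reset: what is moved stays moved. The work goes in short steps, each a Python script; the robot and the scene stay as the last script left them, time stands still between calls to the robot, and variables do not carry over. Pictures are saved under pics/ and viewed, about 8 in all and at most 12, crops included, and the job is handed in when it is done.

```bash
ls; mkdir -p pics; cat > h.py <<'E'
from cell import *
import numpy as np, cv2
from scipy.spatial.transform import Rotation as R
def cloud(c, T=None):
    z=c["z_map"].astype(float); v,u=np.mgrid[:384,:512]
    P=np.stack([(u-c["cx"])/c["fx"]*z,(v-c["cy"])/c["fy"]*z,z],-1)
    if "rvec" in c:
        Rm=R.from_rotvec(np.ravel(c["rvec"])).as_matrix(); W=(P-np.ravel(c["tvec"]))@Rm
    else:
        o=T; M=np.array(c["T_tool_cam"]); W=P@M[:3,:3].T+M[:3,3]
        W=W@R.from_rotvec(o["ee_rot"]).as_matrix().T+o["tcp_pos"]
    W[z==0]=np.nan
    return W
def save(img,n,scale=1): cv2.imwrite("pics/"+n, cv2.resize(img[...,::-1],None,fx=scale,fy=scale,interpolation=cv2.INTER_CUBIC))
E
python3 - <<'E'
from h import *
o=get_obs(); print(o)
ims=[]
for n in ["scene","top"]:
    c=camera(n); W=cloud(c); ims.append(c["pixels"]); np.savez(n+".npz",W=W,**c)
    for q in ["gauge","plunger","grip_block","rider_mark","pointer_tip","lock_button","insulator_jar","screw_clamp"]:
        for d in trace(q,n)[:2]:
            m=d["pixels"]; print(n,q,round(d["score"],2),np.round(d["location"]),m.sum(),np.round(np.nanmedian(W[m],0),3), np.round(np.nanpercentile(W[m],[2,98],axis=0),3).tolist())
save(np.vstack(ims),"a.png",0.78)
E
```

```text
pics
{'time_s': 0.0, 'joints': array([-1.42258634e+00,  3.14015699e-01,  4.49608375e-02,  1.30361185e+00,
       -1.38297247e-06,  1.43118915e+00]), 'joint_vel': array([ 5.71492605e-04, -1.39174533e-03,  4.87561688e-04,  1.66438370e-03,
       -4.44229567e-04,  5.38297504e-05]), 'joint_torque': array([-5.12537117e-04, -4.80629611e+01,  2.98531276e+01,  1.92059192e-02,
       -6.31054377e-05, -1.37176099e-05]), 'tcp_pos': array([ 0.16313056, -0.55084764,  0.24139275]), 'ee_rot': array([ 2.06774422,  0.30159282, -2.06776392]), 'ft_force': array([ 0.12957741, -0.07198369,  0.71314441]), 'torque': array([ 0.00023059, -0.01012905,  0.04086612]), 'grip_width': 1.0049540656268061}
scene gauge 0.85 [234. 266.] 4945 [ 0.558 -0.027  0.013] [[0.395, -0.107, 0.004], [0.705, 0.052, 0.138]]
scene gauge 0.59 [292. 116.] 541 [ 0.307 -0.377  0.021] [[0.263, -0.395, -0.001], [0.352, -0.359, 0.036]]
scene plunger 0.52 [226. 318.] 135 [0.669 0.012 0.139] [[0.654, -0.002, 0.134], [0.683, 0.028, 0.143]]
scene grip_block 0.89 [217. 254.] 295 [ 0.515 -0.047  0.087] [[0.479, -0.059, 0.064], [0.539, -0.026, 0
[... 362 characters left out ...]
1 [ 0.542 -0.012  0.013] [[0.39, -0.102, 0.007], [0.689, 0.074, 0.138]]
top gauge 0.52 [186. 277.] 159 [ 0.504 -0.04   0.1  ] [[0.473, -0.055, 0.028], [0.531, -0.024, 0.108]]
top plunger 0.43 [136. 261.] 115 [0.665 0.015 0.139] [[0.649, -0.0, 0.108], [0.689, 0.03, 0.143]]
top grip_block 0.74 [186. 275.] 151 [ 0.507 -0.04   0.102] [[0.48, -0.055, 0.024], [0.531, -0.024, 0.108]]
top pointer_tip 0.55 [190. 277.] 189 [ 0.506 -0.04   0.094] [[0.473, -0.057, 0.011], [0.535, -0.021, 0.108]]
top insulator_jar 0.64 [155. 138.] 479 [0.628 0.392 0.097] [[0.6, 0.37, 0.022], [0.66, 0.429, 0.103]]
top screw_clamp 0.66 [184. 394.] 337 [ 0.507 -0.402  0.017] [[0.465, -0.444, -0.002], [0.549, -0.361, 0.041]]
```

View pics/a.png

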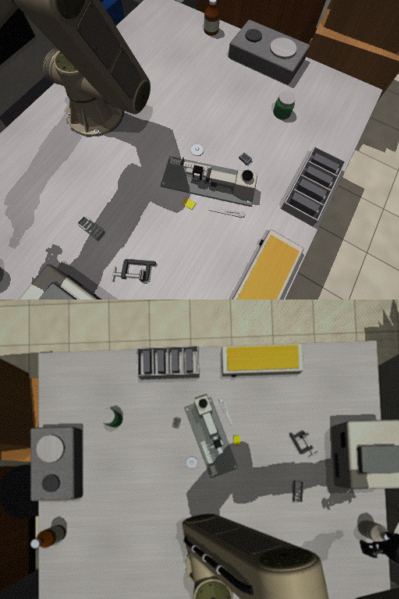

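The pictures show the gauge mid-bench: plunger (scene 245,176 in the reduced view) at the far end, grip block nearer the robot, so the arm extends towards the robot at about 198°. Next I'll look closely with the wrist camera.

```bash
cat >> h.py <<'E'
def rot(ang, flip=False):
    """tool x down, tool y along gauge y (gauge x at world angle ang)"""
    gy=np.array([-np.sin(ang),np.cos(ang),0])*(-1 if flip else 1); x=np.array([0,0,-1.])
    return R.from_matrix(np.column_stack([x,gy,np.cross(x,gy)])).as_rotvec()
E
python3 - <<'E'
from h import *
for n in ["scene","top"]:
    W=np.load(n+".npz")["W"]; x,y,z=W[...,0],W[...,1],W[...,2]
    near=(abs(x-.55)<.22)&(abs(y+.02)<.14)
    m=near&(z>.0085)&(z<.016); r=cv2.minAreaRect(W[m][:,:2].astype(np.float32)); print(n,"plate",r,m.sum())
    m=near&(z>.130); print("plunger",np.mean(W[m],0),W[m].min(0),W[m].max(0))
    m=near&(z>.088)&(z<.096);print("sleeve",m.sum(),W[m].mean(0),np.linalg.svd(W[m][:,:2]-W[m][:,:2].mean(0))[2][0] if m.sum()<3000 else 0)
    m=near&(z>.1)&(z<.108)&(x<.56);print("blocktop",m.sum(),W[m].mean(0))
ang=np.arctan2(-.053,-.161)
for f in (0,1):
    print(f,solve_ik([.56,-.03,.33],rot(ang,f)),solve_ik([.668,.013,.2],rot(ang,f)),solve_ik([.51,-.04,.09],rot(ang,f)),solve_ik([.42,-.07,.09],rot(ang,f)))
print(camera("wrist")["T_tool_cam"])
E
```

```text
scene plate ((0.5431806445121765, -0.004445552825927734), (0.3288894295692444, 0.2428777664899826), 19.004520416259766) 2222
plunger [0.66873042 0.01331755 0.13856516] [ 0.65208548 -0.00304735  0.13028957] [0.68569467 0.03198847 0.14411718]
sleeve 361 [ 0.58980129 -0.01794072  0.09058417] [0.96519488 0.26153174]
blocktop 104 [ 0.51296266 -0.03914637  0.10354122]
top plate ((0.5423352122306824, -0.014088347554206848), (0.34073564410209656, 0.24668236076831818), 8.305209159851074) 2196
plunger [0.66455419 0.01519243 0.13911006] [ 6.48874197e-01 -3.66424970e-04  1.30126689e-01] [0.68345638 0.03051365 0.14391716]
sleeve 278 [ 0.58210865 -0.01382176  0.09063721] [-0.92936729 -0.36915639]
blocktop 79 [ 0.50865432 -0.03832427  0.10413076]
0 [-0.19666117  0.27894118  0.21189763  1.50375277  0.          2.62691226] [-0.10056716  0.51155431  0.24159535  1.30083737  0.          2.72300626] [-0.23529815  0.29220459 -0.37585027  0.90274147  0.          2.58827527] [-0.35415658  0.14085493 -0.57522396  0.85471743  0.          2.46941685]
1 [-0.19666117  0.27894118  0.21189763  1.50375277  0.         -0.5146804 ] [-0.10056716  0.51155431  0.24159535  1.30083737  0.         -0.41858639] [-0.23529815  0.29220459 -0.37585027  0.90274147  0.         -0.55331738] [-0.35415658  0.14085493 -0.57522396  0.85471743  0.         -0.67217581]
[[-1.32321289e-04 -2.58442139e-01  9.66026730e-01 -1.32153744e-01]
 [ 9.99999949e-01  2.46554804e-04  2.02935827e-04 -6.03495870e-06]
 [-2.90625701e-04  9.66026708e-01  2.58442093e-01 -6.53788827e-02]
 [ 0.00000000e+00  0.00000000e+00  0.00000000e+00  1.00000000e+00]]
```

```bash
python3 - <<'E'
from h import *
ang=np.arctan2(-.053,-.161)
goto([.52,-.03,.28],rot(ang,True))
o=get_obs(); c=camera("wrist"); W=cloud(c,o); np.savez("w1.npz",W=W,pixels=c["pixels"])
for q in ["plunger","grip_block","rider_mark","pointer_tip","lock_button"]:
    for d in trace(q,"wrist")[:2]:
        m=d["pixels"]; print(q,round(d["score"],2),np.round(d["location"]),m.sum(),np.round(np.nanmedian(W[m],0),3), np.round(np.nanpercentile(W[m],[2,98],axis=0),3).tolist())
m=W[...,2]>.130; print("plunger",W[m].mean(0),W[m].min(0),W[m].max(0))
save(c["pixels"],"b.png",1.5); print(o["time_s"],o["tcp_pos"],o["ft_force"])
E
```

```text
plunger 0.95 [312. 255.] 499 [0.657 0.013 0.14 ] [[0.649, -0.002, 0.132], [0.668, 0.029, 0.142]]
plunger 0.18 [103. 290.] 146 [ 0.427 -0.009  0.027] [[0.42, -0.021, 0.021], [0.433, 0.003, 0.038]]
grip_block 0.93 [161. 250.] 1373 [ 0.505 -0.041  0.103] [[0.474, -0.056, 0.03], [0.536, -0.013, 0.107]]
pointer_tip 0.71 [160. 247.] 1415 [ 0.505 -0.041  0.1  ] [[0.474, -0.057, 0.029], [0.537, -0.012, 0.107]]
lock_button 0.69 [147. 187.] 615 [ 0.529 -0.125  0.005] [[0.51, -0.139, 0.0], [0.549, -0.112, 0.007]]
lock_button 0.61 [166. 234.] 113 [ 0.514 -0.055  0.096] [[0.506, -0.059, 0.078], [0.524, -0.05, 0.098]]
plunger [ 0.51224735 -0.03268416  0.34255227] [ 0.48486089 -0.10537342  0.13075183] [0.66975017 0.04253112 0.37225913]
3.2083 [ 0.52002411 -0.03063017  0.27990515] [-0.29605577 -1.02442934  0.54679293]
```

View pics/b.png

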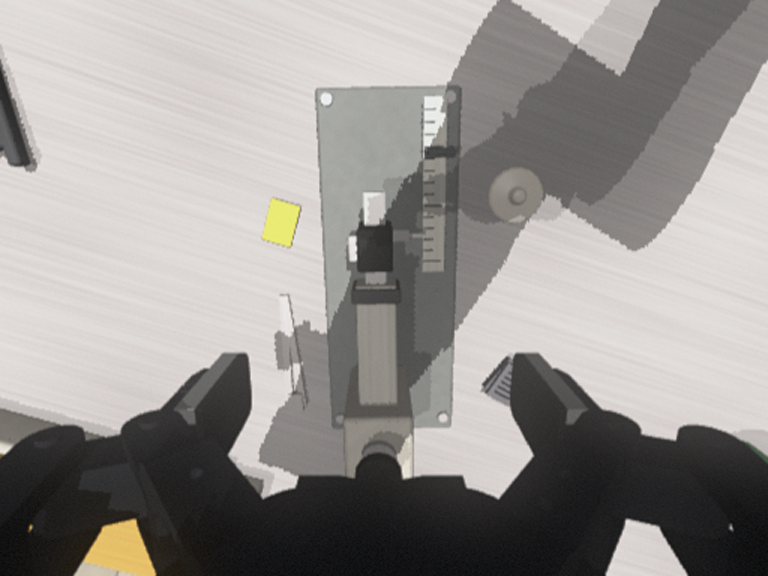

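The wrist view shows the gauge nearly upright. The plate screws are at (326,99), (450,97), (443,419) and (339,419). The block is at (374,246), its button on the left at (352,248), the rider blade at (440,152) and the pointer near (412,236), with the plunger partly hidden at (378,455). I'll fit the gauge frame from these.

```bash
python3 - <<'E'
from h import *
d=np.load("w1.npz");W=d["W"]
S=[]
for u,v in [(326,99),(450,97),(443,419),(339,419)]:
    r,c=int(v/1.5),int(u/1.5); S.append(np.nanmedian(W[r-1:r+2,c-1:c+2].reshape(-1,3),0))
S=np.array(S); print(S.round(4))
gx=(S[0]+S[1]-S[2]-S[3])[:2]; gx/=np.linalg.norm(gx); ang=np.arctan2(gx[1],gx[0]); gy=np.array([-gx[1],gx[0]]); print("ang",ang,np.degrees(ang))
G=lambda P:np.c_[P[:,:2]@gx,P[:,:2]@gy,P[:,2]]
g=G(W.reshape(-1,3)).reshape(W.shape)
print("screws",G(S).round(4))
v,u=np.mgrid[:384,:512]
def st(n,m): print(n,m.sum(),np.percentile(g[m],[3,50,97],axis=0).round(4).tolist())
near=(u>205)&(u<310)&(v>50)
st("plunger",near&(g[...,2]>.135)&(g[...,2]<.145)&(v>280))
st("sleeve",near&(g[...,2]>.089)&(g[...,2]<.096)&(v>205)&(v<268))
st("block",near&(g[...,2]>.101)&(g[...,2]<.108)&(v<190))
st("button",near&(g[...,2]>.07)&(g[...,2]<.1)&(v<190)&(u<238)&(v>150))
st("rider",near&(g[...,2]>.033)&(g[...,2]<.042)&(v<115)&(u>278))
st("pointer",near&(g[...,2]>.023)&(g[...,2]<.034)&(v>140)&(v<170)&(u>265)&(u<290))
st("strip",near&(g[...,2]>.017)&(g[...,2]<.0225)&(u>278)&(v<185))
P=g[near&(g[...,2]>.135)&(g[...,2]<.145)&(v>280)]
for n in("scene","top"):
    A=np.load(n+".npz")["W"]; q=G(A.reshape(-1,3)); m=(q[:,2]>.133)&(q[:,2]<.145)&(abs(A[...,0].ravel()-.667)<.03)&(abs(A[...,1].ravel()-.014)<.03); print(n,q[m].mean(0),np.percentile(q[m],[3,97],axis=0))
E
```

```text
[[ 0.4158 -0.1136  0.016 ]
 [ 0.3806 -0.0142  0.0159]
 [ 0.6707  0.0861  0.0167]
 [ 0.7047 -0.0148  0.0157]]
ang -2.8103068815169525 -161.01872344749327
screws [[-0.3562  0.2427  0.016 ]
 [-0.3553  0.1372  0.0159]
 [-0.6622  0.1367  0.0167]
 [-0.6615  0.2432  0.0157]]
plunger 434 [[-0.6349, 0.1864, 0.1359], [-0.6264, 0.2017, 0.1402], [-0.6179, 0.2173, 0.1414]]
sleeve 1580 [[-0.5972, 0.1875, 0.0892], [-0.5577, 0.202, 0.0904], [-0.5212, 0.2168, 0.0916]]
block 700 [[-0.4849, 0.1899, 0.1038], [-0.4697, 0.2019, 0.1053], [-0.455, 0.2143, 0.1067]]
button 120 [[-0.5019, 0.216, 0.0772], [-0.469, 0.2187, 0.0959], [-0.4603, 0.2218, 0.0978]]
rider 46 [[-0.4012, 0.1344, 0.0366], [-0.3999, 0.1431, 0.0373], [-0.3987, 0.1563, 0.0384]]
pointer 82 [[-0.4751, 0.1621, 0.0288], [-0.47, 0.1747, 0.0301], [-0.4658, 0.1814, 0.0312]]
strip 1691 [[-0.5007, 0.1409, 0.0187], [-0.4292, 0.1505, 0.0204], [-0.3582, 0.1601, 0.0219]]
scene [-0.63672315  0.20472985  0.13865876] [[-0.65145069  0.18919509  0.1347206 ]
 [-0.62140147  0.22014072  0.14254124]]
top [-0.6334499   0.20190887  0.13919248] [[-0.64932716  0.18682878  0.13525008]
 [-0.61797767  0.21687565  0.14278207]]
```

```bash
cat >> h.py <<'E'
ANG=-2.81031; GX=np.array([np.cos(ANG),np.sin(ANG)]); GY=np.array([-GX[1],GX[0]]); ROT=rot(ANG,True)
def P(gx,gy,z): return np.r_[gx*GX+gy*GY,z]
def G(W): return np.stack([W[...,:2]@GX,W[...,:2]@GY,W[...,2]],-1)
E
python3 - <<'E'
from h import *
grab()
goto(P(-.635,.202,.20),ROT)
line_to(P(-.635,.202,.156),speed=.1); hold(.2)
f0=get_obs()["ft_force"]; print("f0",f0)
z=.150
while z>.133:
    line_to(P(-.635,.202,z),speed=.04); hold(.1)
    o=get_obs(); f=o["ft_force"]-f0; print(round(z,4),o["tcp_pos"][2].round(4),f.round(1))
    if f[2]>14: break
    z-=.002 if z>.1435 else .001
hold(.4); o=get_obs(); print(o["tcp_pos"],o["ft_force"]-f0)
line_to(P(-.635,.202,.20),speed=.1)
print(get_obs()["time_s"], get_obs()["ft_force"])
E
```

```text
f0 [0.56941688 0.61863161 0.25056864]
0.15 0.1502 [-0.5 -1.1  1.4]
0.148 0.1482 [ 0.2 -0.7  1.8]
0.146 0.1462 [ 0.3 -0.7  2.6]
0.144 0.1442 [ 0.7 -0.6  3.3]
0.142 0.1422 [1.  0.2 4. ]
0.141 0.1411 [ 1.3 -0.5  5. ]
0.14 0.141 [-0.3 -0.3  8.6]
0.139 0.141 [-2.5 -1.1 12.8]
0.138 0.1409 [-3.4 -1.  15.8]
[0.6664493  0.01552151 0.14088837] [-4.03142836  0.17096923 18.07515794]
10.1583 [-0.26568237  0.69263342 -0.00739693]
```

Plunger bottomed out: the force rose steeply at 10 mm of travel. Now the grasp.

```bash
python3 - <<'E'
from h import *
goto(P(-.470,.2025,.20),ROT); ungrasp()
o=get_obs(); c=camera("wrist"); W=cloud(c,o); np.savez("w2.npz",W=W,pixels=c["pixels"])
g=G(W); v,u=np.mgrid[:384,:512]
m=(g[...,2]>.101)&(g[...,2]<.108)&(abs(g[...,0]+.47)<.03)&(abs(g[...,1]-.202)<.025)
print("block",np.percentile(g[m],[3,50,97],axis=0).round(4).tolist())
m=(g[...,2]>.034)&(g[...,2]<.040)&(abs(g[...,0]+.4)<.02)&(abs(g[...,1]-.145)<.02)
print("rider",m.sum(),np.percentile(g[m],[3,50,97],axis=0).round(4).tolist())
m=(g[...,2]>.12)&(g[...,2]<.145)&(abs(g[...,0]+.635)<.03)
print("plunger",m.sum())
line_to(P(-.470,.2025,.075),speed=.1); hold(.2)
f0=get_obs()["ft_force"]; print("f0",f0)
grab(); hold(.2); o=get_obs(); print(o["grip_width"],o["tcp_pos"],P(-.470,.2025,.075),(o["ft_force"]-f0).round(1),o["torque"].round(2),o["time_s"])
print("lateral gauge", (o["ft_force"]-f0)[:2]@GX,(o["ft_force"]-f0)[:2]@GY)
c=camera("wrist"); np.savez("w3.npz",W=cloud(c,o),pixels=c["pixels"]); save(c["pixels"],"c.png",1.5)
E
```

```text
block [[-0.4846, 0.1904, 0.1035], [-0.469, 0.2021, 0.1053], [-0.4549, 0.2143, 0.1066]]
rider 74 [[-0.4014, 0.1345, 0.0361], [-0.4005, 0.1459, 0.0375], [-0.3995, 0.1569, 0.0391]]
plunger 0
f0 [ 0.3832559  -0.1901388  -0.11759364]
0.30330823631682147 [ 0.51053806 -0.03862028  0.07567558] [ 0.51030857 -0.03861883  0.075     ] [-1.4  3.   4.9] [-0.32  0.13 -0.05] 14.0667
lateral gauge 0.35394316321704966 -3.311854185570051
```

View pics/c.png

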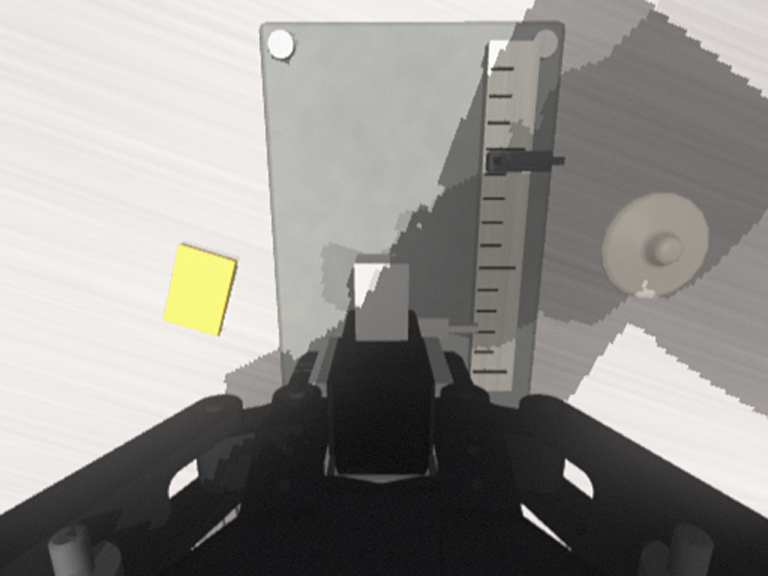

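The block is between the pads (width about 26 mm, so the button is in). The pointer tip shows at (478,329) and the rider blade spans (500–565,160). Drawing out most of the way, then measuring.

```bash
cat >> h.py <<'E'
def meas(n):
    o=get_obs(); c=camera("wrist"); g=G(cloud(c,o)); np.savez(n+".npz",g=g,pixels=c["pixels"])
    x=o["tcp_pos"][:2]@GX
    def st(k,m): print(k,m.sum(),np.percentile(g[m],[3,50,97],axis=0).round(4).tolist() if m.any() else "")
    z=g[...,2]
    st("pointer",(z>.0235)&(z<.034)&(abs(g[...,0]-x)<.012)&(g[...,1]>.1605)&(g[...,1]<.178))
    st("rider",(z>.033)&(z<.041)&(abs(g[...,0]+.4)<.02)&(abs(g[...,1]-.145)<.02))
    print("tcp",G(o["tcp_pos"]).round(4),"grip",o["grip_width"],"ft",o["ft_force"].round(1),o["time_s"]); return c["pixels"]
E
python3 - <<'E'
from h import *
meas("m0")
o=get_obs(); g=G(o["tcp_pos"])
line_to(P(-.470+.062,.2025,.075),speed=.05); hold(.3)
save(meas("m1"),"d.png",1.5)
E
```

```text
pointer 227 [[-0.4745, 0.1614, 0.0274], [-0.4698, 0.173, 0.0302], [-0.4656, 0.1775, 0.0315]]
rider 265 [[-0.402, 0.1341, 0.0358], [-0.4004, 0.1457, 0.0374], [-0.3993, 0.1573, 0.0387]]
tcp [-0.4702  0.2026  0.0757] grip 0.30370543864916555 ft [-0.7  0.6  5.9] 14.1167
pointer 228 [[-0.4133, 0.1614, 0.0277], [-0.4086, 0.173, 0.0302], [-0.4044, 0.1776, 0.0314]]
rider 279 [[-0.4019, 0.1342, 0.0335], [-0.3998, 0.1458, 0.0371], [-0.3987, 0.1572, 0.0386]]
tcp [-0.409   0.2027  0.0756] grip 0.3054343625082778 ft [2.2 5.  5. ] 15.8583
```

View pics/d.png

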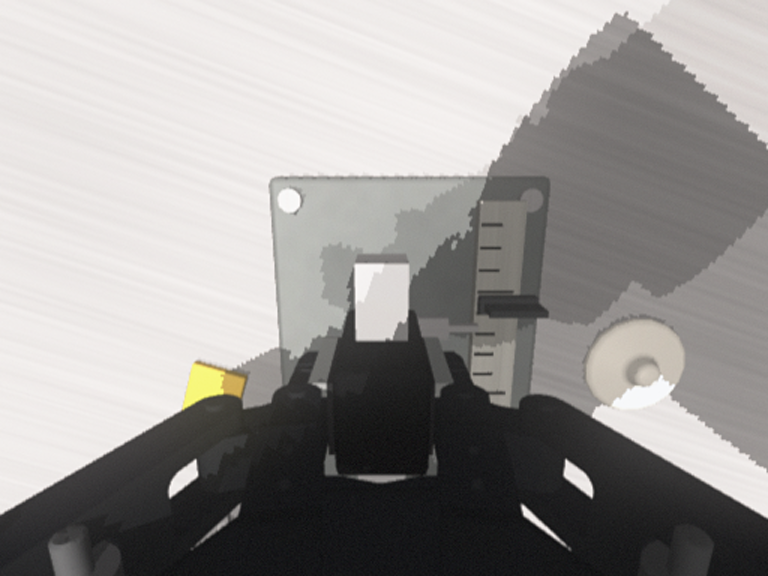

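The arm has come out with the block. The pointer tip (478,329) is still about 8.7 mm short of the rider blade (480–545,305). Closing in.

```bash
cat >> h.py <<'E'
def fine(n):
    d=np.load(n+".npz"); g=d["g"]; z=g[...,2]
    for k,m in {"tip":(z>.0235)&(z<.0295)&(g[...,1]>.161)&(g[...,1]<.170)&(abs(g[...,0]+.405)<.015),"blade":(z>.0358)&(z<.040)&(g[...,1]>.134)&(g[...,1]<.157)&(abs(g[...,0]+.4)<.008)}.items():
        print(k,m.sum(),np.percentile(g[m],[5,50,95],axis=0).round(4).tolist(), g[m].mean(0).round(4))
E
python3 - <<'E'
from h import *
fine("m1")
line_to(P(-.408+.0087,.2025,.075),speed=.02); hold(.4)
im=meas("m2"); fine("m2"); save(im[170:260,270:400],"e.png",6)
E
```

```text
tip 18 [[-0.4101, 0.1619, 0.0274], [-0.4079, 0.165, 0.0283], [-0.4076, 0.1688, 0.0294]] [-0.4081  0.1653  0.0283]
blade 212 [[-0.4019, 0.1351, 0.0362], [-0.4003, 0.1456, 0.0374], [-0.3988, 0.1557, 0.0385]] [-0.4003  0.1455  0.0373]
pointer 228 [[-0.4048, 0.1613, 0.0276], [-0.4, 0.173, 0.0303], [-0.3957, 0.1776, 0.0315]]
rider 275 [[-0.402, 0.1342, 0.0336], [-0.3997, 0.1457, 0.0372], [-0.3987, 0.1571, 0.0386]]
tcp [-0.4004  0.2027  0.0756] grip 0.30487219156681405 ft [3.5 4.7 4.3] 16.8917
tip 19 [[-0.4004, 0.1611, 0.027], [-0.3994, 0.1649, 0.028], [-0.3989, 0.1688, 0.0293]] [-0.3996  0.165   0.0281]
blade 201 [[-0.402, 0.1351, 0.0361], [-0.4003, 0.1457, 0.0375], [-0.3989, 0.1556, 0.0384]] [-0.4003  0.1455  0.0374]
```

View pics/e.png

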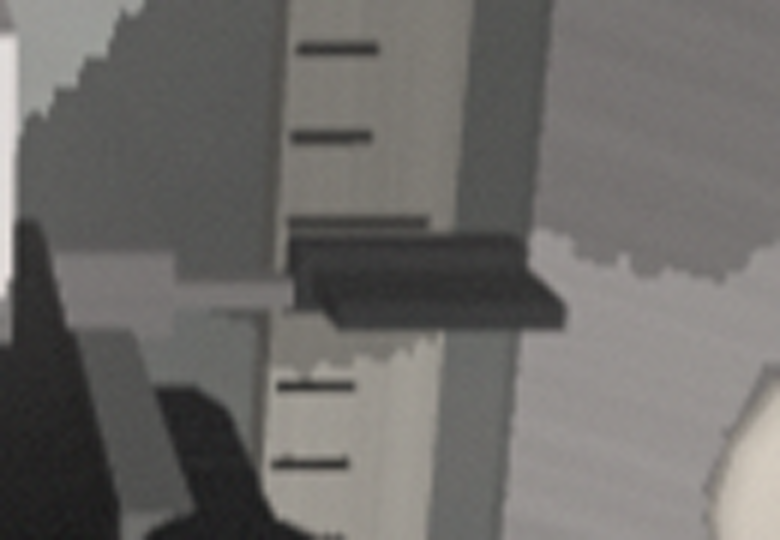

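The tip (row ~294) meets the near end of the rider, and the blade's top face spans crop rows 298–328. The row offset fits the height difference. I'll check this with ray-plane intersection at the known heights.

```bash
python3 - <<'E'
from h import *
o=get_obs(); c=camera("wrist"); M=np.array(c["T_tool_cam"]); Rt=R.from_rotvec(o["ee_rot"]).as_matrix()
def ray(u,v,z):
    d=Rt@(M[:3,:3]@[(u-c["cx"])/c["fx"],(v-c["cy"])/c["fy"],1]); p=Rt@M[:3,3]+o["tcp_pos"]; return G(p+d*(z-p[2])/d[2]).round(4)
f=lambda x,y:(270+x/6-.42,170+y/6-.42)
g=np.load("m2.npz")["g"]
print("tip edges z28",ray(*f(270,281),.028),ray(*f(270,308),.028), "z30",ray(*f(240,281),.030),ray(*f(240,308),.030))
print("stub z30",ray(*f(120,252),.030),ray(*f(120,334),.030))
print("blade edges z37",ray(*f(450,298),.037),ray(*f(450,329),.037))
for col in (300,304,308,312): print(col,g[214:224,col].round(4)[:,[0,2]].tolist())
for col in (335,345): print(col,g[208:227,col].round(4)[:,[0,2]].tolist())
E
```

```text
tip edges z28 [-0.4002  0.1624  0.028 ] [-0.4034  0.1622  0.028 ] z30 [-0.3995  0.1661  0.03  ] [-0.4026  0.166   0.03  ]
stub z30 [-0.3962  0.1793  0.03  ] [-0.4056  0.179   0.03  ]
blade edges z37 [-0.3988  0.1455  0.037 ] [-0.4023  0.1452  0.037 ]
300 [[-0.404, 0.0126], [-0.3994, 0.0276], [-0.3988, 0.0311], [-0.3998, 0.0302], [-0.4004, 0.0304], [-0.4006, 0.0317], [-0.4015, 0.0311], [-0.4095, 0.0121], [-0.4103, 0.012], [-0.411, 0.0121]]
304 [[-0.4039, 0.0129], [-0.3993, 0.0278], [-0.3993, 0.0297], [-0.3997, 0.0304], [-0.4004, 0.0303], [-0.4014, 0.0297], [-0.402, 0.0299], [-0.4091, 0.0131], [-0.4102, 0.0121], [-0.4105, 0.0135]]
308 [[-0.4036, 0.0136], [-0.3996, 0.0269], [-0.3993, 0.0297], [-0.3998, 0.0302], [-0.4004, 0.0306], [-0.401, 0.0306], [-0.4019, 0.0302], [-0.4089, 0.0135], [-0.41, 0.0127], [-0.4108, 0.0127]]
312 [[-0.4036, 0.0138], [-0.3995, 0.0271], [-0.3992, 0.0299], [-0.3996, 0.0307], [-0.4002, 0.0309], [-0.4009, 0.0311], [-0.4017, 0.0307], [-0.4093, 0.0126], [-0.4104, 0.0117], [-0.4106, 0.0132]]
335 [[-0.3963, 0.0221], [-0.3965, 0.0238], [-0.397, 0.0244], [-0.397, 0.0262], [-0.3974, 0.0271], [-0.3984, 0.0262], [-0.3993, 0.0258], [-0.3985, 0.0301], [-0.3986, 0.0315], [-0.3992, 0.0318], [-0.3987, 0.035], [-0.3994, 0.0349], [-0.3991, 0.0375], [-0.3999, 0.037], [-0.4002, 0.038], [-0.4011, 0.0374], [-0.4016, 0.0379], [-0.4094, 0.0199], [-0.4098, 0.0209]]
345 [[-0.3966, 0.0213], [-0.3965, 0.0236], [-0.3964, 0.0259], [-0.3967, 0.0273], [-0.3978, 0.0261], [-0.3987, 0.0254], [-0.3987, 0.0275], [-0.3989, 0.0287], [-0.399, 0.0304], [-0.3989, 0.0327], [-0.3987, 0.0351], [-0.399, 0.036], [-0.3987, 0.0387], [-0.3996, 0.0379], [-0.4003, 0.0378], [-0.4012, 0.0372], [-0.4021, 0.0367], [-0.4127, 0.0117], [-0.413, 0.013]]
```

Tip centre is at −0.4006 to −0.4010 and blade centre at −0.4004, so they are aligned to about 0.4 mm. A 0.3 mm nudge, one overview check, then hand in.

```bash
python3 - <<'E'
from h import *
line_to(P(-.408+.0087+.0003,.2025,.075),speed=.01); hold(.3)
meas("m3"); fine("m3")
g=np.load("m3.npz")["g"]; print("tipcol",[g[214:223,k].round(4)[:,[0,2]].tolist() for k in (306,)])
c=camera("scene"); W=cloud(c); q=G(W); m=(q[...,2]>.126)&(q[...,2]<.15)&(abs(q[...,0]+.635)<.02)&(abs(q[...,1]-.203)<.02); print("plunger top",m.sum(),np.percentile(q[m][:,2],[5,50,95]) if m.any() else "")
save(c["pixels"][120:300,180:400],"f.png",3)
E
```

```text
pointer 229 [[-0.4047, 0.1612, 0.0277], [-0.3998, 0.173, 0.0304], [-0.3954, 0.1777, 0.0316]]
rider 272 [[-0.4017, 0.134, 0.0334], [-0.3995, 0.1457, 0.0371], [-0.3986, 0.1573, 0.0385]]
tcp [-0.4002  0.2027  0.0757] grip 0.29913993784926624 ft [3.4 4.2 4.9] 17.5417
tip 17 [[-0.4007, 0.1616, 0.0272], [-0.3991, 0.1654, 0.028], [-0.3987, 0.1695, 0.0294]] [-0.3993  0.1655  0.0283]
blade 191 [[-0.4016, 0.1353, 0.0363], [-0.4002, 0.1453, 0.0375], [-0.3987, 0.1557, 0.0385]] [-0.4001  0.1454  0.0374]
tipcol [[[-0.404, 0.0118], [-0.399, 0.0279], [-0.3989, 0.0301], [-0.3992, 0.0312], [-0.4006, 0.0295], [-0.4003, 0.0319], [-0.4018, 0.0299], [nan, nan], [-0.4104, 0.0112]]]
plunger top 152 [0.13285514 0.1384825  0.14182153]
```

View pics/f.png

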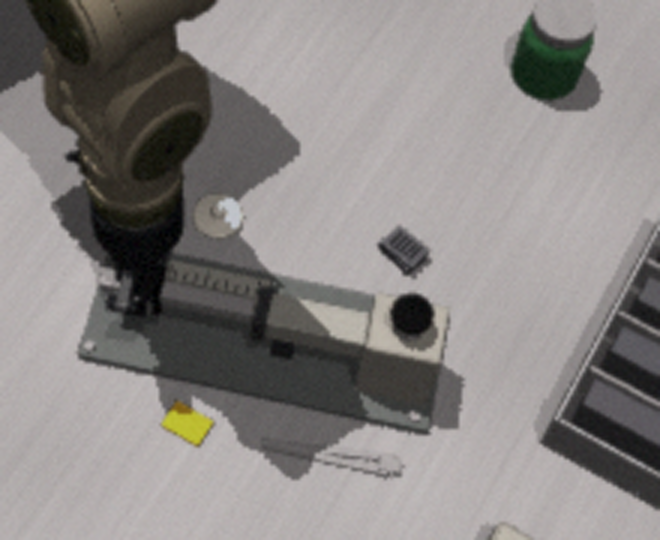

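The plunger head is up again at (412,315), the arm is drawn out with the gripper holding the block, and the bystanders are in place. Handing in.

```bash
python3 -c "
from cell import *
print(finish_job())"
```

```text
the job is handed in; nothing more can be done
None
```

I zeroed the gauge, drew the arm out to the rider, and handed the job in at about 17.6 s with the gripper still holding the block. `finish_job()` gave no verdict.

- **Plunger:** I pressed it with the closed fingers while the arm was fully in. It travelled 10 mm, and the force then rose steeply to 18 N, so it was on its stop. After release, the scene camera measured its top at about 138–140 mm, so it came back up.
- **Grip and lock button:** I gripped the block and button from above. The jaw opening reads about 25.5–26 mm, against 33 mm with the button out and 27 mm with it fully in. The arm also came out freely, so the button is in.
- **Alignment:** I drew the arm out about 70 mm. In the gauge's x direction, the pointer centre is within about 0.5 mm of the rider blade's. Different ways of picking the pointer's centre in the depth data disagreed by about that much: −0.3998 and −0.4003 m, against −0.4002 m for the blade.
- **Rider and bystanders:** The rider did not move measurably from where it started. The other things near the gauge looked undisturbed in the last picture. The screw clamp and slide holder were outside that view, and the arm went nowhere near them.

No checks failed.

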